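Sort the things left on the worktop into their homes

TASK

Clear up after cooking: of the things left on the worktop within easy reach, put the lime and the garlic bulb into the wooden slatted crate, stand the two spice jars upright in the grey spice caddy, one in each bay, and lay the green lighter flat on the free floor of the blue tray, beside the matchbox that is already there. Leave the small coffee cup and the food tin standing where they are.

Things in the scene. Friction and masses are not known exactly. Their poses are not given: they have to be found in the camera images.
- lime: loose green lime, 57 long (its x) by 46 (its y) by 45 high; origin at the centre of its underside, z up. It may roll a little when let go. (The limes on the chopping board far to the right, out of reach, are not meant.)
- garlic: loose whitish-pink garlic bulb, 48 by 50 by 51 high with its stalk tip; broadest at about a third of its height; origin at the centre of its underside, z up
- red_jar: loose upright glass spice jar with a red cap, on the near part of the worktop (not one of the jars standing at the wall); largest diameter 46, height 109, the round cap (45 across) takes the top 21; origin at the centre of its underside, z up
- black_jar: loose upright glass spice jar with a black cap, on the near part of the worktop (not one of the jars standing at the wall); diameter 41, height 105, the round cap (40 across) takes the top 21; origin at the centre of its underside, z up
- lighter: loose green pocket lighter with a red and metal end, lying on its side; 73 long (its y), 24 wide (its x, from -11 to +13), 12 high; origin at the centre of its underside, z up
- crate: home of the fruit and vegetables: open wooden slatted crate fixed to the worktop, outside 120 (its x) by 150 (its y) by 40 high, walls and floor 6 thick, empty, no dividers (inside 108 by 138, with a 12 square post in each corner); origin at the centre of its underside, z up
- caddy: home of the spices: open grey caddy fixed to the worktop, outside 72 (its x) by 139 (its y) by 45 high, walls and floor 5 thick; a divider 39 high makes two empty bays side by side along its y, each 62 by 62 inside, bay centres at y = -33.5 and +33.5. Origin at the centre of its underside, z up
- tray: home of lighters and matches: shallow open blue tray fixed to the worktop, outside 100 (its x) by 150 (its y) by 18 high, walls and floor 4 thick. A red matchbox (56 along x, 36 along y, top 20 above the worktop) is fixed on its floor from y = +32 to +68; the free floor runs from y = -71 to +32. Origin at the centre of its underside, z up
- cup: bystander: small white coffee cup with terracotta inside and one handle, 62 by 87 by 51 high, standing loose at the left; origin at the centre of its underside
- tin: bystander: upright food tin with a paper label, 57 across, 72 high, standing loose at the back on the left; origin at the centre of its underside
There are look-alikes about, which are no part of the job. There is more than one size of the caddy; the one meant has the size given above.

How it is judged:
At the end, for the whole second after the job is handed in: Lime and garlic rest low inside the crate; both jars stand upright (0.15 rad) on the floor of the caddy, one to a bay; the lighter lies flat (0.15 rad) on the free floor of the tray; all released and at rest; cup and tin upright, within 30 mm of where they stood (x of lime in the frame of crate between -0.054 and 0.054 m and y of lime in the frame of crate between -0.069 and 0.069 m and z of lime in the frame of crate between -0.005 and 0.053 m and x of garlic in the frame of crate between -0.054 and 0.054 m and y of garlic in the frame of crate between -0.069 and 0.069 m and z of garlic in the frame of crate between -0.005 and 0.053 m and x of red_jar in the frame of caddy between -0.031 and 0.031 m and y of red_jar in the frame of caddy between -0.065 and 0.065 m and z of red_jar in the frame of caddy between -0.005 and 0.013 m and angle between each of red_jar, black_jar's own z axis and vertical below 0.15 rad and x of black_jar in the frame of caddy between -0.031 and 0.031 m and y of black_jar in the frame of caddy between -0.065 and 0.065 m and z of black_jar in the frame of caddy between -0.005 and 0.013 m and x of lighter in the frame of tray between -0.044 and 0.044 m and y of lighter in the frame of tray between -0.07 and 0.03 m and z of lighter in the frame of tray between -0.005 and 0.018 m and angle between the z axis of lighter and the z axis of tray, either way round below 0.15 rad and linear speed of each of lime, garlic, red_jar, black_jar, lighter below 0.02 m/s and distance of each of cup, tin from where it was at the start of the episode below 0.03 m and angle between each of cup, tin's own z axis and vertical below 0.2 rad); the robot touches nothing.
It fails at once if the coffee cup is pushed away or knocked over (distance of cup from where it was at the start of the episode above 0.04 m or angle between cup's own z axis and vertical above 0.5 rad).
It fails at once if the food tin is pushed away or knocked over (distance of tin from where it was at the start of the episode above 0.04 m or angle between tin's own z axis and vertical above 0.5 rad).
It also fails if it takes over 136 s, if anything falls off the work surface, if the arm or the gripper's body presses on something with over 40 N, if the wrist force passes 120 N, or if a joint passes its speed limit or range.

ROBOT

A 7-joint arm with a two-finger parallel gripper is mounted at the origin on a cart in front of the work surface, level with it; the furniture and walls round the work are solid. World frame = base frame: x ahead of the robot, y to its left, z up, the work surface at z = 0. Lengths are in m, angles in rad, forces in N, time in s.
With the tool pointing down it reaches from about 0.425 to 0.875 m from the base axis. Payload 4.7 kg.
Tool frame: the origin (TCP) lies where the fingers leave the gripper's body, on its centre line; the fingertips stand 70 mm ahead of it and the grasp point (between the pads) lies 51 mm ahead of it; z points along the fingers, y is the line along which they close (so a half turn about z gives the same grasp; the last joint's range is limited). The gripper opens to 87 mm and grips with 3 to 60 N. Pads are 19 mm wide; open, the fingers measure 117 mm over their backs; the gripper's body (75 mm by 190 mm) begins 51 mm behind the grasp point.
Start: joints at [-1.291, 0.321, -0.07, 1.45, 0.023, 1.371, -0.057], TCP at [0.171, 0.627, 0.292] pointing down, gripper open.
Joint ranges: [-2.86, 2.86], [-0.3, 2.09], [-1.38, 1.24], [0.06, 2.45], [-1.56, 4.7], [0.09, 2.05], [-2.69, 2.69]. Speed limits (rad/s): [2.57, 2.57, 3.14, 3.14, 3.14, 3.14, 3.14].

INTERFACE

Orientations are given as a rotation vector (axis times angle).
In Python, from bench import get_state, get_image, get_calibration, close_job gives the robot as it stands.
- The arm moves only by the tool send_rows, never from a script. Its argument "rows" is a list of rows, each an object of numbers: "hand": the finger opening in mm, from 0 to 87; "x", "y", "z": the shift along the world's x, y, z in mm; "roll": the turn about the world's z in degrees. A call has 1 to 10 rows; each row shifts and turns the commanded pose from where the row before left it; what a row does not reach is not made up. A row lasts 1/10 s, in which the tool goes at most 50 mm and 8.59 degrees, less where a joint would pass 70% of its speed; a pose out of reach is approached as far as the arm can. A call is refused whole if a number of a shift passes 50 or a number of a turn 8.59, either way. A call with a gripper value outside its range is refused whole. The fingers move at their own pace and stop on an object; "force" is the grip in N (left out, the last holds). Time passes only in rows, so rows that do not move let the fingers close. It gives the time, the measured TCP pose, the force, the opening and the grip force at its end, in the units of the state.
- get_state(): the state, without advancing time (a new reading comes with each control period).
- get_image(name): name is "side" or "top" or "wrist"; returns the picture (400x640x3 uint8, blue, green, red); there is no depth.
- get_calibration(name): a dict with "mtx" (3x3 intrinsics, pixels), "world_from_camera" (4x4, takes a point from camera to world coordinates). Camera axes: x right, y down, z forward; pixel columns grow to the right and rows downward; lengths in m; the calibration is good to about 2 mm. A picture is of the moment at which its call begins: read the wrist's pose just before it. get_calibration takes no time and is no camera call; for the wrist camera it gives the pose at the moment of the call.
- close_job(): hands the job in; it is judged then, once.
The state is a dict: "time": time; "joint_positions": joint angles; "qd": joint speeds; "joint_torque": joint torques, N m; "position": TCP position; "tool_rot": TCP orientation; "ft_force": force on the tool from outside, world axes, zero at the start; "torque": the same for the moment, N m; "grip_width": opening from 0.0 (shut) to 1.0 (fully open); "grip_force": force on a finger pad.
Only numpy, scipy, OpenCV 4.12 (cv2) and the standard library are available. Lean on these libraries where they do the work, as an engineer would, in place of code of your own. Each camera call takes 0.05 s, during which the arm holds its last target. There are 200 camera calls.

## Working session

There is one attempt and no reset: what is moved stays moved. The work goes in short steps, Python scripts to look and compute and a tool call to move; the robot and the scene stay as the last step left them, time stands still between calls to the robot, and variables do not carry over. Pictures are saved under pics/ and viewed, at most 14 in all, crops included, and the job is handed in when it is done.

Besides the shell and the picture viewer there is one more tool, called after ">>>" as name(argument=value, ...) on one line, values as JSON. send_rows: Moves the arm, as the interface text tells. Its arguments: {"type":"object","properties":{"rows":{"type":"array","items":{"type":"object","properties":{"hand":{"type":"number"},"x":{"type":"number"},"y":{"type":"number"},"z":{"type":"number"},"roll":{"type":"number"}}}},"force":{"type":"number"}},"required":["rows"]}

```bash
ls; mkdir -p pics; python3 - <<'E'
from bench import *
import cv2
for n in ("top","side"):
    im=get_image(n); cv2.imwrite(f"pics/{n}0.png",im); c=get_calibration(n); print(n,c["mtx"],c["world_from_camera"])
print(get_state())
E
```

```text
pics
top [[427.52583112   0.         324.56088535]
 [  0.         427.52583112 201.74072061]
 [  0.           0.           1.        ]] [[ 0.02596534 -0.99620566  0.08306673  0.43235935]
 [-0.99946786 -0.02422939  0.02183867  0.0483017 ]
 [-0.01974315 -0.08358957 -0.99630467  1.3783593 ]
 [ 0.          0.          0.          1.        ]]
side [[370.64143942   0.         317.37158029]
 [  0.         370.64143942 199.95110526]
 [  0.           0.           1.        ]] [[ 0.85591248 -0.29467735  0.42494597 -0.01652702]
 [-0.5171088  -0.48214938  0.70719903 -0.88038248]
 [-0.0035081  -0.82504378 -0.56505793  0.80425626]
 [ 0.          0.          0.          1.        ]]
{'time': 0.1, 'joint_positions': array([-1.29088809,  0.32175781, -0.07008272,  1.45154349,  0.02261252,
        1.37081604, -0.05689633]), 'qd': array([-0.00029785, -0.002579  , -0.001359  , -0.00374359,  0.00037322,
        0.00222662, -0.00088693]), 'joint_torque': array([ 2.63624552e-04, -4.92568803e+01, -4.05470403e-01, -3.13403070e+01,
       -6.41259528e-02,  3.94364214e-02,  6.60993760e-05]), 'position': array([0.17069446, 0.62679631, 0.29126975]), 'tool_rot': array([-4.16236199e-01, -3.11377000e+00,  2.72281314e-03]), 'ft_force': array([-0.74018962,  0.17700931, -0.25561064]), 'torque': array([-0.02519176, -0.01322676,  0.05595704]), 'grip_force': 0.0, 'grip_width': 0.9982390974483434}
```

View pics/top0.png

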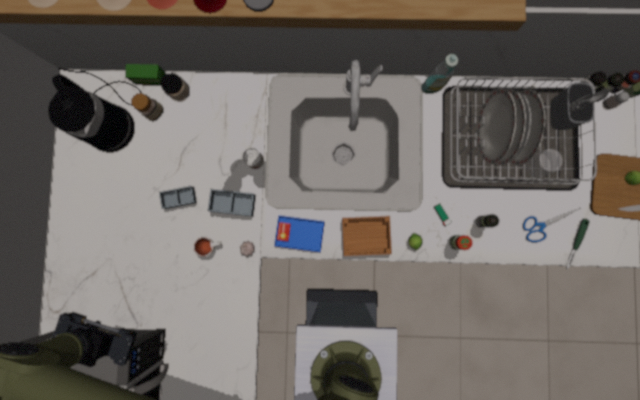

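View pics/side0.png

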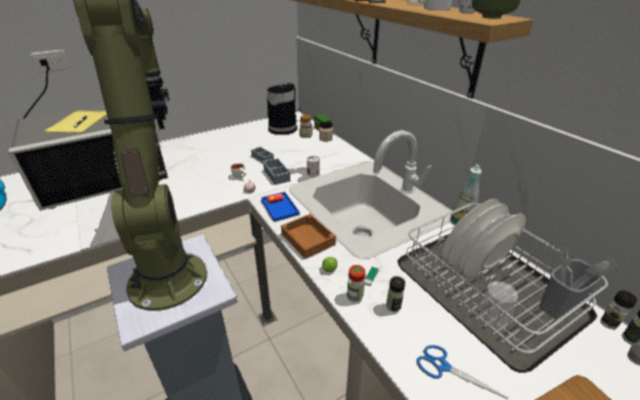

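The pictures show these candidates (top-view pixels):
- **Lime:** (415,241), against limes on the board at (633,177).
- **Garlic:** (247,248).
- **Red jar:** (461,242), and **black jar:** (487,221), against the wall jars at (145,103), (173,85) and (600,80).
- **Lighter:** (443,214), against a green box at (145,74).
- **Caddy:** the larger one at (233,203), against the smaller one at (178,198).
- **Other items:** crate (367,236), tray (300,234) with the matchbox at its left (+y) end, cup (205,246), tin (253,158).

Next is a close crop and some measurements.

```bash
cat > h.py <<'E'
import numpy as np, cv2
from bench import *
def ray(cal,u,v,z):
    T=cal["world_from_camera"]; d=T[:3,:3]@np.linalg.solve(cal["mtx"],[u,v,1.]); o=T[:3,3]
    return o+d*(z-o[2])/d[2]
def mask(im,lo,hi,box):
    h=cv2.cvtColor(im,cv2.COLOR_BGR2HSV); m=cv2.inRange(h,np.array(lo),np.array(hi))
    k=np.zeros_like(m); x0,y0,x1,y1=box; k[y0:y1,x0:x1]=m[y0:y1,x0:x1]; return k
def big(m):
    c=cv2.findContours(m,cv2.RETR_EXTERNAL,cv2.CHAIN_APPROX_NONE)[0]
    return max(c,key=cv2.contourArea)
def rect(cal,c,z):
    """min-area rect of the contour cast on plane z, mm and deg (long side from world x)"""
    P=np.array([ray(cal,*p[0],z)[:2] for p in c],np.float32)*1000
    (x,y),(w,h),a=cv2.minAreaRect(P)
    if w<h: w,h,a=h,w,a+90
    return np.round([x,y,w,h,a],1)
E
python3 - <<'E'
from h import *
im=cv2.imread("pics/top0.png"); cal=get_calibration("top")
cv2.imwrite("pics/crop1.png",cv2.resize(im[140:270,150:510],None,fx=2.2,fy=2.2,interpolation=cv2.INTER_CUBIC))
J=[("lime",(30,80,30),(50,255,255),(400,225,430,258),.025),
("lighter",(55,80,30),(95,255,255),(430,200,458,228),.008),
("tray",(100,120,40),(125,255,255),(265,205,335,260),.018),
("crate",(3,90,30),(20,255,255),(335,210,400,265),.04),
("redcap",(0,130,60),(6,255,255),(445,225,480,255),.109),
("blackjar",(0,0,0),(180,255,70),(470,205,505,235),.105),
("caddy",(0,0,0),(180,255,125),(203,185,262,222),.045),
("smallcaddy",(0,0,0),(180,255,125),(155,180,202,215),.045)]
for n,lo,hi,b,z in J:
    try:
        c=big(mask(im,lo,hi,b)); print(n,cv2.boundingRect(c),rect(cal,c,z))
    except Exception as e: print(n,e)
for n,u,v,z in[("garlic",247,248,.025),("cup",205,246,.025),("tin",253,158,.04)]: print(n,ray(cal,u,v,z))
E
```

```text
lime (409, 234, 13, 15) [ 428.5 -209.2   40.2   39.5  136.1]
lighter (435, 205, 13, 16) [ 522.  -294.1   49.8   18.7   31.3]
tray (275, 217, 49, 35) [442.2 156.5 143.5  93.8  83.8]
crate (342, 217, 49, 39) [440.5 -54.5 146.7 116.2  93.6]
redcap (456, 236, 10, 13) [ 430.6 -324.9   37.4   23.4  170.5]
blackjar (476, 215, 22, 12) [ 494.5 -403.9   62.2   32.5   91.5]
caddy (208, 185, 48, 34) [539.3 369.  145.4 105.4  84.6]
smallcaddy (160, 186, 37, 25) [542.8 540.1 112.7  65.6 102.4]
garlic [0.3925927  0.31922344 0.025     ]
cup [0.3953565  0.45296639 0.025     ]
tin [0.67794484 0.30879911 0.04      ]
```

View pics/crop1.png

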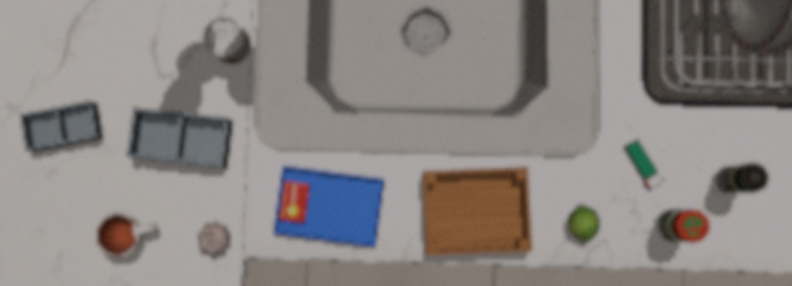

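>>> send_rows(rows=[{"x": 24, "y": -34, "z": 7, "roll": -8.3, "hand": 87}, {"x": 24, "y": -34, "z": 7, "roll": -8.3}, {"x": 24, "y": -34, "z": 7, "roll": -8.3}, {"x": 24, "y": -34, "z": 7, "roll": -8.3}, {"x": 24, "y": -34, "z": 7, "roll": -8.3}, {"x": 24, "y": -34, "z": 7, "roll": -8.3}, {"x": 24, "y": -34, "z": 7, "roll": -8.3}, {"x": 24, "y": -34, "z": 7, "roll": -8.3}, {"x": 24, "y": -34, "z": 7, "roll": -8.3}, {}], force=15)

```text
schema error: expected keys hand, x, y, z, roll
```

```bash
python3 - <<'E'
from h import *
s=get_state(); cal=get_calibration("wrist"); im=get_image("wrist"); cv2.imwrite("pics/w1.png",im)
import pickle; pickle.dump(cal,open("pics/w1.cal","wb"))
print(s["position"],s["joint_positions"].round(2),cal["mtx"][0],cal["world_from_camera"].round(3))
E
```

```text
[0.17069446 0.62679631 0.29126975] [-1.29  0.32 -0.07  1.45  0.02  1.37 -0.06] [331.70069615   0.         317.94180718] [[ 0.264  0.925  0.274  0.095]
 [ 0.965 -0.252 -0.078  0.647]
 [-0.004  0.285 -0.959  0.385]
 [ 0.     0.     0.     1.   ]]
```

View pics/w1.png

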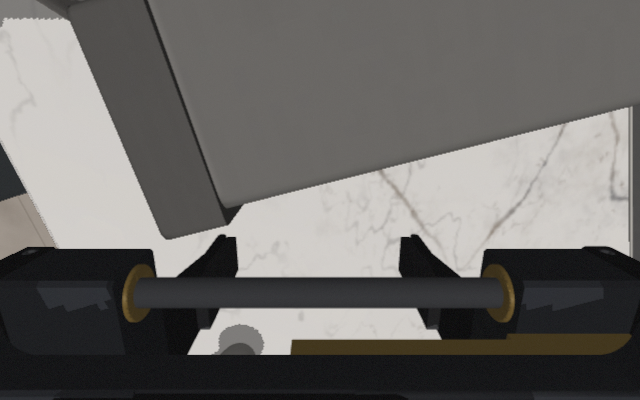

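>>> send_rows(rows=[{"x": 30, "y": -30, "z": 7, "roll": 0, "hand": 87}, {"x": 30, "y": -30, "z": 7, "roll": 0, "hand": 87}, {"x": 30, "y": -30, "z": 7, "roll": 0, "hand": 87}, {"x": 30, "y": -30, "z": 7, "roll": -8.3, "hand": 87}, {"x": 30, "y": -30, "z": 7, "roll": -8.3, "hand": 87}, {"x": 30, "y": -30, "z": 7, "roll": -8.3, "hand": 87}, {"x": 30, "y": -30, "z": 7, "roll": -8.3, "hand": 87}, {"x": 30, "y": -30, "z": 7, "roll": -8.3, "hand": 87}, {"x": 30, "y": -30, "z": 7, "roll": -8.3, "hand": 87}, {"x": 30, "y": -30, "z": 7, "roll": -8.3, "hand": 87}], force=15)

```text
time: 1.15
position: [0.4716, 0.3257, 0.3624]
tool_rot: [-1.883, -2.514, 0.0]
ft_force: [0.7, 0.7, 0.2]
grip_width: 1.002
grip_force: 0.0
```

>>> send_rows(rows=[{"x": 30, "y": -25, "z": 0, "roll": -8.3, "hand": 87}, {"x": 30, "y": -25, "z": 0, "roll": -8.3, "hand": 87}, {"x": 0, "y": 0, "z": 0, "roll": 0, "hand": 87}, {"x": 0, "y": 0, "z": 0, "roll": 0, "hand": 87}, {"x": 0, "y": 0, "z": 0, "roll": 0, "hand": 87}])

```text
time: 1.65
position: [0.5298, 0.2785, 0.3619]
tool_rot: [-2.216, -2.225, 0.001]
ft_force: [-0.1, 0.2, -0.2]
grip_width: 1.0
grip_force: 0.0
```

```bash
cat >> h.py <<'E'
import pickle
def snap(name):
    s=get_state(); cal=get_calibration("wrist"); im=get_image("wrist"); cv2.imwrite(f"pics/{name}.png",im)
    pickle.dump(cal,open(f"pics/{name}.cal","wb"))
    R=cv2.Rodrigues(s["tool_rot"])[0]
    print("t",round(s["time"],1),"pos",(s["position"]*1000).round(1),"yaw_y",np.degrees(np.arctan2(R[1,1],R[0,1])).round(1),s["joint_positions"].round(2))
    return im,cal
def load(name): return cv2.imread(f"pics/{name}.png"),pickle.load(open(f"pics/{name}.cal","rb"))
E
python3 -c "
from h import *
snap('w2')"
```

```text
t 1.6 pos [529.8 278.5 361.9] yaw_y 0.2 [-0.82  0.19  0.35  1.49 -0.06  1.48 -0.47]
```

View pics/w2.png

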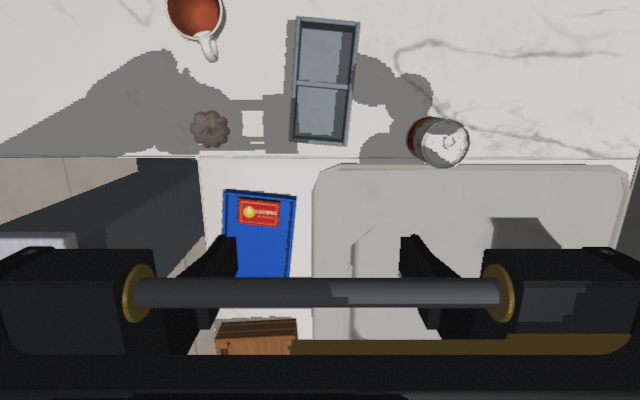

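The view shows the caddy with its rim at about (297,16)–(360,23)–(347,145)–(290,141), the garlic at (210,128), the cup at (195,12) with its handle tip at (210,60), the tin at (440,142), and the tray at (225,190)–(297,195).

```bash
python3 - <<'E'
from h import *
im,cal=load("w2")
P=np.array([ray(cal,u,v,.045)[:2]*1000 for u,v in [(297,16),(360,23),(348,145),(291,140)]])
print(P.round(),P.mean(0).round(1)); print([np.linalg.norm(P[i]-P[i-1]).round() for i in range(4)])
d=(P[0]+P[1]-P[2]-P[3]); print("ydir",np.degrees(np.arctan2(d[1],d[0])))
g=im[100:155,180:240].astype(int); m=((g[...,2]-g[...,0]>6)*255).astype(np.uint8)
m=cv2.morphologyEx(m,cv2.MORPH_OPEN,np.ones((3,3),np.uint8))
c=big(m); x,y,w,h=cv2.boundingRect(c); print("garlic box",x+180,y+100,w,h, (ray(cal,x+180+w/2,y+100+h/2,.02)*1000).round(1),rect(cal,c+np.array([180,100]),.02))
T=[(ray(cal,u,v,.018)[:2]*1000).round(1) for u,v in [(224,189),(297,195)]]; print("tray +y end",T)
for n,u,v,z in [("handle",210,60,.03),("tin",447,140,.072)]: print(n,(ray(cal,u,v,z)*1000).round())
E
```

```text
[[505. 446.]
 [575. 439.]
 [566. 304.]
 [496. 310.]] [535.7 374.5]
[np.float64(137.0), np.float64(70.0), np.float64(136.0), np.float64(70.0)]
ydir 86.0193793866779
garlic box 190 110 40 38 [389.7 320.4  20. ] [388.7 320.7  50.7  46.    5.3]
tray +y end [array([400.9, 239.9]), array([500.4, 231.7])]
handle [400. 402.  30.]
tin [677. 313.  72.]
```

>>> send_rows(rows=[{"x": -28, "y": 8.4, "z": -30, "roll": 0, "hand": 87}, {"x": -28, "y": 8.4, "z": -30, "roll": 0, "hand": 87}, {"x": -28, "y": 8.4, "z": -30, "roll": 0, "hand": 87}, {"x": -28, "y": 8.4, "z": -30, "roll": 0, "hand": 87}, {"x": -28, "y": 8.4, "z": -30, "roll": 0, "hand": 87}, {"x": 0, "y": 0, "z": -40, "roll": 0, "hand": 87}, {"x": 0, "y": 0, "z": -40, "roll": 0, "hand": 87}, {"x": 0, "y": 0, "z": -35, "roll": 0, "hand": 87}, {"x": 0, "y": 0, "z": -22, "roll": 0, "hand": 87}, {"x": 0, "y": 0, "z": 0, "roll": 0, "hand": 87}])

```text
time: 2.7
position: [0.3883, 0.3191, 0.0729]
tool_rot: [-2.216, -2.226, 0.007]
ft_force: [-0.4, 0.5, 0.8]
grip_width: 1.003
grip_force: 0.0
```

>>> send_rows(rows=[{"x": 0, "y": 0, "z": 0, "roll": 0, "hand": 30}, {"x": 0, "y": 0, "z": 0, "roll": 0, "hand": 30}, {"x": 0, "y": 0, "z": 0, "roll": 0, "hand": 30}, {"x": 0, "y": 0, "z": 0, "roll": 0, "hand": 30}, {"x": 0, "y": 0, "z": 0, "roll": 0, "hand": 30}, {"x": 0, "y": 0, "z": 0, "roll": 0, "hand": 30}, {"x": 0, "y": 0, "z": 0, "roll": 0, "hand": 30}])

```text
time: 3.4
position: [0.391, 0.3193, 0.0757]
tool_rot: [2.22, 2.223, 0.001]
ft_force: [-1.2, -0.4, 2.8]
grip_width: 0.549
grip_force: 15.0
```

>>> send_rows(rows=[{"x": 0, "y": 0, "z": 30, "roll": 0, "hand": 30}, {"x": 0, "y": 0, "z": 40, "roll": 0, "hand": 30}, {"x": 10, "y": -20, "z": 30, "roll": 0, "hand": 30}, {"x": 15, "y": -40, "z": 0, "roll": 0, "hand": 30}, {"x": 15, "y": -40, "z": 0, "roll": 0, "hand": 30}, {"x": 8, "y": -40, "z": 0, "roll": 0, "hand": 30}, {"x": 0, "y": -40, "z": 0, "roll": 0, "hand": 30}, {"x": 0, "y": -40, "z": 0, "roll": 0, "hand": 30}, {"x": 0, "y": -40, "z": 0, "roll": 0, "hand": 30}, {"x": 0, "y": -40, "z": 0, "roll": 0, "hand": 30}])

```text
time: 4.4
position: [0.4384, 0.0175, 0.1752]
tool_rot: [-2.22, -2.223, -0.001]
ft_force: [0.3, -0.1, -0.4]
grip_width: 0.548
grip_force: 15.0
```

>>> send_rows(rows=[{"x": 0, "y": -40, "z": 0, "roll": 0, "hand": 30}, {"x": 0, "y": 0, "z": 0, "roll": 0, "hand": 30}, {"x": 0, "y": 0, "z": 0, "roll": 0, "hand": 30}])

```text
time: 4.7
position: [0.4386, -0.0214, 0.1752]
tool_rot: [-2.223, -2.22, -0.001]
ft_force: [0.5, 0.7, -0.7]
grip_width: 0.546
grip_force: 15.0
```

```bash
python3 - <<'E'
from h import *
snap("w3")
cal=get_calibration("side"); im=get_image("side"); ct=get_calibration("top")
c=big(mask(im,(3,90,30),(20,255,255),(270,205,345,270)));print("crate side",cv2.boundingRect(c),rect(cal,c,.04))
cv2.imwrite("pics/side3.png",im)
E
```

```text
t 4.7 pos [438.6 -21.4 175.2] yaw_y -0.1 [-0.6  -0.06  0.58  2.11  0.04  1.08 -0.04]
crate side (282, 214, 53, 44) [430.4 -73.8 174.7 135.1  93.8]
```

View pics/w3.png

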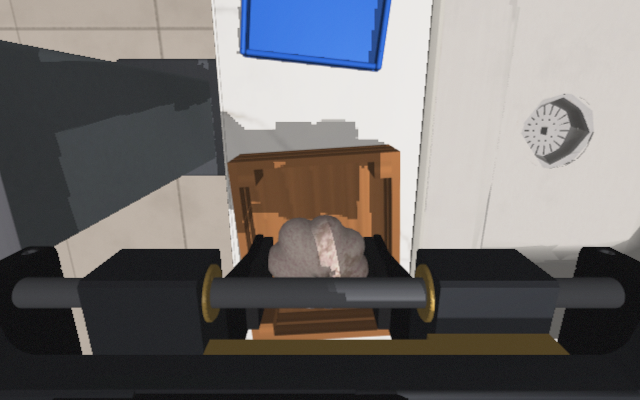

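The view shows the garlic held over the crate, the crate's +y rim running (229,160)–(399,148), and the tray's near end at (241,54)–(382,70).

```bash
python3 - <<'E'
from h import *
im,cal=load("w3")
A,B=[ray(cal,u,v,.04)[:2]*1000 for u,v in [(229,158),(399,147)]]
e=(B-A)/np.linalg.norm(B-A); n=np.array([e[1],-e[0]]); print("crate",A,B,np.linalg.norm(B-A),"centre",(A+B)/2+75*n,np.degrees(np.arctan2(-n[1],-n[0])))
A,B=[ray(cal,u,v,.018)[:2]*1000 for u,v in [(241,54),(382,70)]]; C,D=np.array([400.9,239.9]),np.array([500.4,231.7])
print("tray",A,B,(A+B+C+D)/4,np.linalg.norm(B-A),np.linalg.norm(C-A))
E
```

```text
crate [376.8542414   18.24072366] [494.40348067  25.57362449] 117.77773595880778 centre [440.2983986 -52.9473209] 93.56957263310846
tray [385.06434378  87.60204116] [484.05474853  76.89113116] [442.60477308 159.02329308] 99.56818680835217 153.11902649859437
```

>>> send_rows(rows=[{"x": 0, "y": 0, "z": -35, "roll": 0, "hand": 30}, {"x": 0, "y": 0, "z": -35, "roll": 0, "hand": 30}, {"x": 0, "y": 0, "z": -18, "roll": 0, "hand": 30}, {"x": 0, "y": 0, "z": 0, "roll": 0, "hand": 30}, {"x": 0, "y": 0, "z": 0, "roll": 0, "hand": 30}, {"x": 0, "y": 0, "z": 0, "roll": 0, "hand": 63}, {"x": 0, "y": 0, "z": 0, "roll": 0, "hand": 63}, {"x": 0, "y": 0, "z": 0, "roll": 0, "hand": 63}, {"x": 0, "y": 0, "z": 40, "roll": 0, "hand": 63}, {"x": 0, "y": 0, "z": 50, "roll": 0, "hand": 63}])

```text
time: 5.8
position: [0.4371, -0.0211, 0.177]
tool_rot: [-2.219, -2.221, 0.007]
ft_force: [0.6, 0.9, 0.4]
grip_width: 0.718
grip_force: 0.0
```

>>> send_rows(rows=[{"x": 7, "y": -36, "z": 17, "roll": 0, "hand": 87}, {"x": 7, "y": -36, "z": 17, "roll": 0, "hand": 87}, {"x": 7, "y": -36, "z": 17, "roll": 0, "hand": 87}, {"x": 7, "y": -36, "z": 17, "roll": 0, "hand": 87}, {"x": 7, "y": -36, "z": 17, "roll": 0, "hand": 87}, {"x": 7, "y": -36, "z": 17, "roll": 0, "hand": 87}, {"x": 7, "y": -36, "z": 17, "roll": 0, "hand": 87}, {"x": 7, "y": -36, "z": 17, "roll": 0, "hand": 87}, {"x": 7, "y": -36, "z": 17, "roll": 0, "hand": 87}, {"x": 0, "y": -36, "z": 0, "roll": 0, "hand": 87}])

```text
time: 6.8
position: [0.5036, -0.3823, 0.333]
tool_rot: [2.214, 2.222, 0.002]
ft_force: [-0.0, -0.7, 0.1]
grip_width: 1.002
grip_force: 0.0
```

>>> send_rows(rows=[{"x": 0, "y": 0, "z": 0, "roll": 0, "hand": 87}, {"x": 0, "y": 0, "z": 0, "roll": 0, "hand": 87}, {"x": 0, "y": 0, "z": 0, "roll": 0, "hand": 87}])

```text
time: 7.1
position: [0.5022, -0.3795, 0.3301]
tool_rot: [-2.218, -2.224, -0.002]
ft_force: [1.1, -0.4, -0.2]
grip_width: 0.999
grip_force: 0.0
```

```bash
python3 -c "
from h import *
snap('w4')"
```

```text
t 7.1 pos [ 502.2 -379.5  330.1] yaw_y 0.2 [-0.1   0.35  0.91  1.48 -0.28  1.45  0.82]
```

View pics/w4.png

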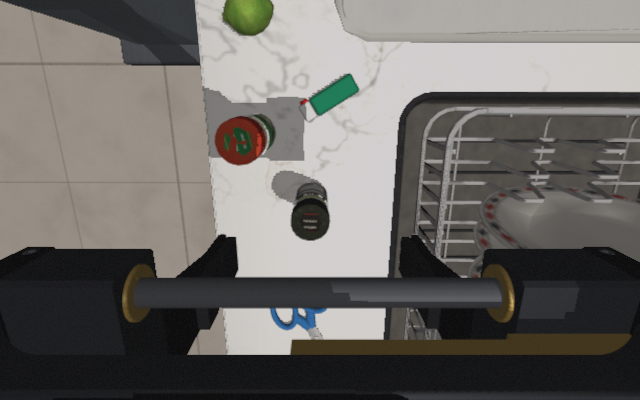

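The view shows the lime at (248,12), slightly cut off at the top. The red cap is at (240,140), the black cap at (310,219), and the lighter runs from (357,80) to (303,112).

```bash
python3 - <<'E'
from h import *
im,cal=load("w4")
c=big(mask(im,(0,150,60),(8,255,255),(205,105,280,175))); (u,v),r=cv2.minEnclosingCircle(c); print("red",u,v,r,(ray(cal,u,v,.109)*1000).round(1))
c=big(mask(im,(0,0,0),(180,255,75),(285,195,335,245))); (u,v),r=cv2.minEnclosingCircle(c); print("black",u,v,r,cv2.boundingRect(c),(ray(cal,u,v,.105)*1000).round(1), (ray(cal,310,219,.105)*1000).round(1))
c=big(mask(im,(60,90,30),(90,255,255),(295,60,370,125))); print("lighter green",rect(cal,c,.012))
print("ends",[(ray(cal,u,v,.008)*1000).round(1) for u,v in [(353,81),(304,109)]])
c=big(mask(im,(28,80,30),(55,255,255),(215,0,285,45))); print("lime",cv2.boundingRect(c),(ray(cal,248.,9.5,.023)*1000).round(1),rect(cal,c,.023))
E
```

```text
red 239.8734130859375 139.8406219482422 24.900503158569336 [ 428.6 -337.2  109. ]
black 311.0 214.96511840820312 24.384641647338867 (292, 195, 37, 45) [ 495.  -413.3  105. ] [ 494.  -417.6  105. ]
lighter green [ 520.2 -294.8   55.9   22.7   31.7]
ends [array([ 543.3, -279.5,    8. ]), array([ 485. , -311.6,    8. ])]
lime (223, 0, 50, 35) [ 426.4 -207.8   23. ] [ 4.256e+02 -2.153e+02  5.370e+01  3.300e+01  1.000e-01]
```

>>> send_rows(rows=[{"x": -15, "y": 34, "z": -22, "roll": 0, "hand": 87}, {"x": -15, "y": 34, "z": -22, "roll": 0, "hand": 87}, {"x": -15, "y": 34, "z": -22, "roll": 0, "hand": 87}, {"x": -15, "y": 34, "z": -22, "roll": 0, "hand": 87}, {"x": -15, "y": 35, "z": -22, "roll": 0, "hand": 87}, {"x": 0, "y": 0, "z": -45, "roll": 0, "hand": 87}, {"x": 0, "y": 0, "z": -45, "roll": 0, "hand": 87}, {"x": 0, "y": 0, "z": -35, "roll": 0, "hand": 87}, {"x": 0, "y": 0, "z": -20, "roll": 0, "hand": 87}, {"x": 0, "y": 0, "z": 0, "roll": 0, "hand": 87}])

```text
time: 8.15
position: [0.4249, -0.2076, 0.073]
tool_rot: [-2.214, -2.222, 0.004]
ft_force: [-0.9, -0.4, 0.5]
grip_width: 0.997
grip_force: 0.0
```

>>> send_rows(rows=[{"x": 0, "y": 0, "z": 0, "roll": 0, "hand": 35}, {"x": 0, "y": 0, "z": 0, "roll": 0, "hand": 35}, {"x": 0, "y": 0, "z": 0, "roll": 0, "hand": 35}, {"x": 0, "y": 0, "z": 0, "roll": 0, "hand": 35}, {"x": 0, "y": 0, "z": 0, "roll": 0, "hand": 35}, {"x": 0, "y": 0, "z": 20, "roll": 0, "hand": 35}, {"x": 0, "y": 0, "z": 40, "roll": 0, "hand": 35}, {"x": 0, "y": 0, "z": 40, "roll": 0, "hand": 35}, {"x": 0, "y": 0, "z": 0, "roll": 0, "hand": 35}])

```text
time: 9.05
position: [0.4297, -0.2114, 0.1801]
tool_rot: [2.215, 2.217, 0.011]
ft_force: [-0.2, 0.4, 0.0]
grip_width: 0.61
grip_force: 15.0
```

>>> send_rows(rows=[{"x": 5, "y": 40, "z": 0, "roll": 0, "hand": 35}, {"x": 5, "y": 40, "z": 0, "roll": 0, "hand": 35}, {"x": 5, "y": 40, "z": 0, "roll": 0, "hand": 35}, {"x": 0, "y": 0, "z": 0, "roll": 0, "hand": 35}, {"x": 0, "y": 0, "z": 0, "roll": 0, "hand": 35}, {"x": 0, "y": 0, "z": 0, "roll": 0, "hand": 35}])

```text
time: 9.65
position: [0.4414, -0.0909, 0.175]
tool_rot: [2.222, 2.221, -0.001]
ft_force: [0.2, 0.4, 0.1]
grip_width: 0.613
grip_force: 15.0
```

>>> send_rows(rows=[{"x": 0, "y": 0, "z": -35, "roll": 0, "hand": 35}, {"x": 0, "y": 0, "z": -35, "roll": 0, "hand": 35}, {"x": 0, "y": 0, "z": -18, "roll": 0, "hand": 35}, {"x": 0, "y": 0, "z": 0, "roll": 0, "hand": 35}, {"x": 0, "y": 0, "z": 0, "roll": 0, "hand": 35}, {"x": 0, "y": 0, "z": 0, "roll": 0, "hand": 66}, {"x": 0, "y": 0, "z": 0, "roll": 0, "hand": 66}, {"x": 0, "y": 0, "z": 0, "roll": 0, "hand": 66}, {"x": 0, "y": 0, "z": 40, "roll": 0, "hand": 66}, {"x": 0, "y": 0, "z": 50, "roll": 0, "hand": 66}])

```text
time: 10.65
position: [0.4401, -0.0899, 0.177]
tool_rot: [-2.219, -2.221, 0.007]
ft_force: [1.2, 0.6, 0.4]
grip_width: 0.757
grip_force: 0.0
```

```bash
python3 - <<'E'
from h import *
im,cal=load("w4"); ct=get_calibration("top")
for u,v in [(404,105),(425,115),(415,180),(445,225)]: print([(ray(cal,u,v,z)*1000).round() for z in (.01,.1)])
for u,v in [(446,88),(452,180),(445,187)]: print("top",[(ray(ct,u,v,z)*1000).round() for z in (.01,.1)])
E
```

```text
[array([ 605., -307.,   10.]), array([ 583., -306.,  100.])]
[array([ 631., -318.,   10.]), array([ 603., -315.,  100.])]
[array([ 626., -399.,   10.]), array([ 599., -378.,  100.])]
[array([ 671., -460.,   10.]), array([ 635., -426.,  100.])]
top [array([ 929., -309.,   10.]), array([ 896., -285.,  100.])]
top [array([ 626., -329.,   10.]), array([ 614., -304.,  100.])]
top [array([ 603., -306.,   10.]), array([ 592., -283.,  100.])]
```

>>> send_rows(rows=[{"x": 10, "y": -34, "z": 5, "roll": -8, "hand": 66}, {"x": 10, "y": -34, "z": 5, "roll": -8.5, "hand": 66}, {"x": 10, "y": -34, "z": 5, "roll": -8.5, "hand": 66}, {"x": 10, "y": -34, "z": 0, "roll": -8.5, "hand": 60}, {"x": 10, "y": -34, "z": 0, "roll": -8.5, "hand": 60}, {"x": 10, "y": -34, "z": 0, "roll": -8.5, "hand": 60}, {"x": 6, "y": -8, "z": 0, "roll": -8.5, "hand": 60}, {"x": 0, "y": 0, "z": 0, "roll": 0, "hand": 60}, {"x": 0, "y": 0, "z": 0, "roll": 0, "hand": 60}, {"x": 0, "y": 0, "z": 0, "roll": 0, "hand": 60}])

```text
time: 11.65
position: [0.5078, -0.3006, 0.1923]
tool_rot: [-3.024, -0.847, -0.001]
ft_force: [0.7, 0.5, 0.3]
grip_width: 0.694
grip_force: 0.0
```

>>> send_rows(rows=[{"x": 0, "y": 0, "z": -35, "roll": 0, "hand": 60}, {"x": 0, "y": 0, "z": -35, "roll": 0, "hand": 60}, {"x": 0, "y": 0, "z": -25, "roll": 0, "hand": 60}, {"x": 0, "y": 0, "z": -15, "roll": 0, "hand": 60}, {"x": 0, "y": 0, "z": -7, "roll": 0, "hand": 60}, {"x": 0, "y": 0, "z": 0, "roll": 0, "hand": 60}, {"x": 0, "y": 0, "z": -3, "roll": 0, "hand": 60}, {"x": 0, "y": 0, "z": 0, "roll": 0, "hand": 60}, {"x": 0, "y": 0, "z": 0, "roll": 0, "hand": 60}])

```text
time: 12.55
position: [0.5082, -0.3021, 0.0731]
tool_rot: [3.026, 0.842, 0.002]
ft_force: [0.1, -0.0, -0.5]
grip_width: 0.686
grip_force: 0.0
```

>>> send_rows(rows=[{"x": 0, "y": 0, "z": 0, "roll": 0, "hand": 10}, {"x": 0, "y": 0, "z": 0, "roll": 0, "hand": 10}, {"x": 0, "y": 0, "z": 0, "roll": 0, "hand": 10}, {"x": 0, "y": 0, "z": 0, "roll": 0, "hand": 10}, {"x": 0, "y": 0, "z": 0, "roll": 0, "hand": 10}, {"x": 0, "y": 0, "z": 0, "roll": 0, "hand": 10}])

```text
time: 13.15
position: [0.5077, -0.3018, 0.0723]
tool_rot: [3.027, 0.841, -0.0]
ft_force: [1.0, -0.8, -1.1]
grip_width: 0.273
grip_force: 15.0
```

>>> send_rows(rows=[{"x": 0, "y": 0, "z": 30, "roll": 0, "hand": 10}, {"x": 0, "y": 0, "z": 40, "roll": 0, "hand": 10}, {"x": 0, "y": 10, "z": 38, "roll": 0, "hand": 10}, {"x": -5, "y": 40, "z": 0, "roll": 8, "hand": 10}, {"x": -6, "y": 42, "z": 0, "roll": 8, "hand": 10}, {"x": -7, "y": 42, "z": 0, "roll": 8, "hand": 10}, {"x": -7, "y": 42, "z": 0, "roll": 8, "hand": 10}, {"x": -7, "y": 42, "z": 0, "roll": 8, "hand": 10}, {"x": -7, "y": 42, "z": 0, "roll": 8, "hand": 10}, {"x": -7, "y": 42, "z": 0, "roll": 5, "hand": 10}])

```text
time: 14.15
position: [0.4612, 0.0018, 0.1806]
tool_rot: [-2.328, -2.109, -0.002]
ft_force: [0.5, 0.9, -0.3]
grip_width: 0.271
grip_force: 15.0
```

>>> send_rows(rows=[{"x": -7, "y": 42, "z": 0, "roll": 0, "hand": 10}, {"x": -7, "y": 44, "z": 0, "roll": 0, "hand": 10}, {"x": -7, "y": 46, "z": 0, "roll": 0, "hand": 10}, {"x": 0, "y": 0, "z": 0, "roll": 0, "hand": 10}, {"x": 0, "y": 0, "z": 0, "roll": 0, "hand": 10}])

```text
time: 14.65
position: [0.4405, 0.1329, 0.1802]
tool_rot: [2.33, 2.106, -0.001]
ft_force: [0.5, -1.4, -1.0]
grip_width: 0.271
grip_force: 15.0
```

```bash
python3 -c "
from h import *
snap('w5')"
```

```text
t 14.7 pos [440.5 132.9 180.2] yaw_y -5.8 [-1.03 -0.01  0.68  2.06  0.01  1.09 -0.45]
```

View pics/w5.png

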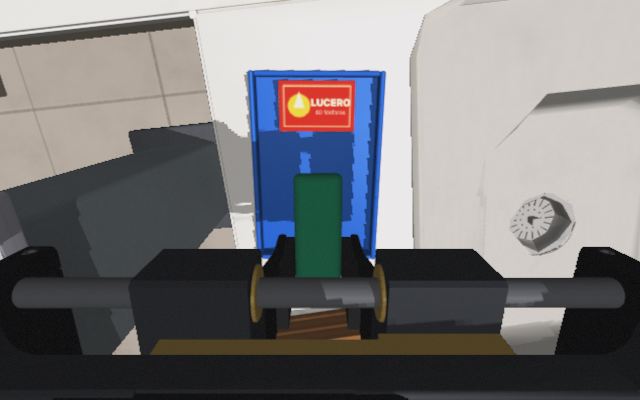

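The lighter is aligned over the tray's free floor: its green end is at (318,173) and the matchbox is at (316,105). I'm lowering it now.

>>> send_rows(rows=[{"x": 0, "y": 0, "z": -35, "roll": 0, "hand": 10}, {"x": 0, "y": 0, "z": -35, "roll": 0, "hand": 10}, {"x": 0, "y": 0, "z": -20, "roll": 0, "hand": 10}, {"x": 0, "y": 0, "z": -10, "roll": 0, "hand": 10}, {"x": 0, "y": 0, "z": 0, "roll": 0, "hand": 10}, {"x": 0, "y": 0, "z": -3, "roll": 0, "hand": 10}, {"x": 0, "y": 0, "z": 0, "roll": 0, "hand": 10}, {"x": 0, "y": 0, "z": 0, "roll": 0, "hand": 10}])

```text
time: 15.5
position: [0.4414, 0.1324, 0.0782]
tool_rot: [2.333, 2.103, 0.003]
ft_force: [-0.3, -0.6, -0.6]
grip_width: 0.272
grip_force: 15.0
```

>>> send_rows(rows=[{"x": 0, "y": 0, "z": 0, "roll": 0, "hand": 40}, {"x": 0, "y": 0, "z": 0, "roll": 0, "hand": 40}, {"x": 0, "y": 0, "z": 0, "roll": 0, "hand": 40}, {"x": 0, "y": 0, "z": 0, "roll": 0, "hand": 40}, {"x": 0, "y": 0, "z": 25, "roll": 0, "hand": 40}, {"x": 0, "y": 0, "z": 45, "roll": 0, "hand": 40}, {"x": 0, "y": 0, "z": 45, "roll": 0, "hand": 60}, {"x": 0, "y": 0, "z": 45, "roll": 0, "hand": 60}])

```text
time: 16.3
position: [0.4404, 0.1318, 0.2389]
tool_rot: [2.334, 2.103, -0.0]
ft_force: [0.4, 1.1, 0.3]
grip_width: 0.566
grip_force: 0.0
```

>>> send_rows(rows=[{"x": 4, "y": -46, "z": 0, "roll": 0, "hand": 87}, {"x": 4, "y": -46, "z": 0, "roll": 0, "hand": 87}, {"x": 2, "y": -47, "z": 0, "roll": 0, "hand": 87}, {"x": 0, "y": -47, "z": 0, "roll": 0, "hand": 87}, {"x": 0, "y": -47, "z": 0, "roll": 0, "hand": 87}, {"x": 0, "y": -47, "z": 0, "roll": 0, "hand": 87}, {"x": -5, "y": -47, "z": 0, "roll": 0, "hand": 87}, {"x": -5, "y": -47, "z": 0, "roll": 0, "hand": 87}, {"x": -6, "y": -47, "z": 0, "roll": 0, "hand": 87}, {"x": -5, "y": -47, "z": 0, "roll": 0, "hand": 87}])

```text
time: 17.3
position: [0.4298, -0.3371, 0.2373]
tool_rot: [2.331, 2.105, 0.001]
ft_force: [-0.9, -0.0, 0.3]
grip_width: 1.002
grip_force: 0.0
```

>>> send_rows(rows=[{"x": 0, "y": 0, "z": 0, "roll": 0, "hand": 87}, {"x": 0, "y": 0, "z": 0, "roll": 0, "hand": 87}, {"x": 0, "y": 0, "z": 0, "roll": 0, "hand": 87}])

```text
time: 17.6
position: [0.4303, -0.3345, 0.237]
tool_rot: [-2.331, -2.105, -0.001]
ft_force: [0.1, -0.3, 0.0]
grip_width: 1.003
grip_force: 0.0
```

>>> send_rows(rows=[{"x": -1, "y": -2, "z": -35, "roll": 0, "hand": 87}, {"x": 0, "y": 0, "z": -35, "roll": 0, "hand": 87}, {"x": 0, "y": 0, "z": -17, "roll": 0, "hand": 87}, {"x": 0, "y": 0, "z": -8, "roll": 0, "hand": 87}, {"x": 0, "y": 0, "z": 0, "roll": 0, "hand": 87}, {"x": 0, "y": 0, "z": 0, "roll": 0, "hand": 30}, {"x": 0, "y": 0, "z": 0, "roll": 0, "hand": 30}, {"x": 0, "y": 0, "z": 0, "roll": 0, "hand": 30}, {"x": 0, "y": 0, "z": 0, "roll": 0, "hand": 30}, {"x": 0, "y": 0, "z": 0, "roll": 0, "hand": 30}], force=20)

```text
time: 18.6
position: [0.4289, -0.3379, 0.1426]
tool_rot: [2.333, 2.103, 0.0]
ft_force: [0.4, 0.6, -0.3]
grip_width: 0.631
grip_force: 0.0
```

>>> send_rows(rows=[{"x": 0, "y": 0, "z": 0, "roll": 0, "hand": 30}, {"x": 0, "y": 0, "z": 0, "roll": 0, "hand": 30}])

```text
time: 18.8
position: [0.4287, -0.3379, 0.1423]
tool_rot: [-2.333, -2.103, 0.0]
ft_force: [0.7, -0.7, 1.9]
grip_width: 0.515
grip_force: 20.0
```

>>> send_rows(rows=[{"x": 0, "y": 0, "z": 25, "roll": 0, "hand": 30}, {"x": 0, "y": 0, "z": 40, "roll": 0, "hand": 30}, {"x": 0, "y": 20, "z": 40, "roll": 0, "hand": 30}, {"x": 5, "y": 42, "z": 5, "roll": 0, "hand": 30}, {"x": 6, "y": 43, "z": 0, "roll": 0, "hand": 30}, {"x": 6, "y": 43, "z": 0, "roll": 0, "hand": 30}, {"x": 6, "y": 43, "z": 0, "roll": 0, "hand": 30}, {"x": 6, "y": 43, "z": 0, "roll": 0, "hand": 30}, {"x": 6, "y": 43, "z": 0, "roll": 0, "hand": 30}, {"x": 6, "y": 43, "z": 0, "roll": 0, "hand": 30}])

```text
time: 19.8
position: [0.4695, -0.0162, 0.2523]
tool_rot: [-2.333, -2.103, -0.002]
ft_force: [0.9, -1.1, -0.7]
grip_width: 0.513
grip_force: 20.0
```

>>> send_rows(rows=[{"x": 7, "y": 43, "z": 0, "roll": 0, "hand": 30}, {"x": 7, "y": 43, "z": 0, "roll": 0, "hand": 30}, {"x": 7, "y": 43, "z": 0, "roll": 0, "hand": 30}, {"x": 7, "y": 43, "z": 0, "roll": 0, "hand": 30}, {"x": 7, "y": 43, "z": 0, "roll": 0, "hand": 30}, {"x": 7, "y": 43, "z": 0, "roll": 0, "hand": 30}, {"x": 7, "y": 43, "z": 0, "roll": 0, "hand": 30}, {"x": 7, "y": 43, "z": 0, "roll": 0, "hand": 30}, {"x": 6, "y": 42, "z": 0, "roll": 0, "hand": 30}, {"x": 6, "y": 35, "z": 0, "roll": 0, "hand": 30}])

```text
time: 20.8
position: [0.5371, 0.406, 0.2513]
tool_rot: [-2.331, -2.105, 0.001]
ft_force: [0.4, 1.1, -0.5]
grip_width: 0.513
grip_force: 20.0
```

>>> send_rows(rows=[{"x": 0, "y": 0, "z": 0, "roll": 0, "hand": 30}, {"x": 0, "y": 0, "z": 0, "roll": 0, "hand": 30}, {"x": 0, "y": 0, "z": 0, "roll": 0, "hand": 30}])

```text
time: 21.1
position: [0.5383, 0.4014, 0.2521]
tool_rot: [2.335, 2.101, -0.001]
ft_force: [0.5, -0.9, -0.8]
grip_width: 0.513
grip_force: 20.0
```

```bash
python3 -c "
from h import *
snap('w6')
cv2.imwrite('pics/s6.png',get_image('side')); print(get_state()['grip_width'])"
```

```text
t 21.1 pos [538.3 401.4 252.1] yaw_y -6.0 [-1.13  0.43  0.61  1.47 -0.25  1.32 -0.61]
0.5138618527466015
```

View pics/w6.png

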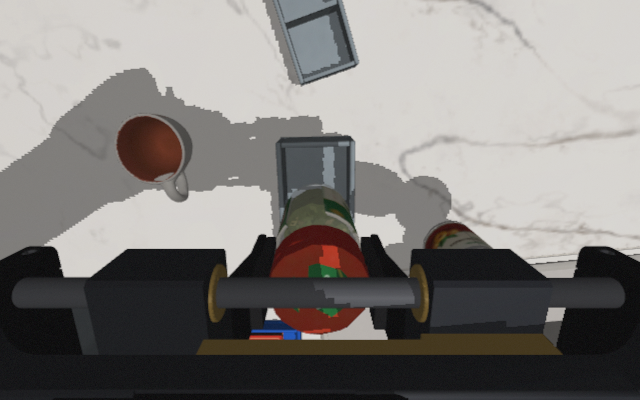

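The caddy's far rim shows at (277,138)–(354,137), and the jar hangs upright with its cap at about (320,280).

```bash
python3 - <<'E'
from h import *
im,cal=load("w6")
A,B=[ray(cal,u,v,.045)[:2]*1000 for u,v in [(277,138),(355,136)]]
e=(B-A)/np.linalg.norm(B-A); n=np.array([e[1],-e[0]]); print(A,B,np.linalg.norm(B-A),"centre",(A+B)/2+69.5*n,"bays",(A+B)/2+36*n,(A+B)/2+103*n,"ydir",np.degrees(np.arctan2(-n[1],-n[0])))
# cap front edge rows at cap top z
zt=.2521-.142+.109
for v in (226,333): print("cap edge",v,(ray(cal,320,v,zt)*1000).round(1))
E
```

```text
[506.49925924 450.10514869] [576.14878375 444.43435824] 69.87999806434097 centre [535.68406803 377.99897373] bays [538.40260675 411.38848626] [532.96552931 344.6094612 ] ydir 85.34530563672378
cap edge 226 [542.3 429.9 219.1]
cap edge 333 [536.8 378.3 219.1]
```

>>> send_rows(rows=[{"x": 0, "y": 8, "z": 0, "roll": 0, "hand": 30}, {"x": 0, "y": 0, "z": 0, "roll": 0, "hand": 30}, {"x": 0, "y": 0, "z": -30, "roll": 0, "hand": 30}, {"x": 0, "y": 0, "z": -25, "roll": 0, "hand": 30}, {"x": 0, "y": 0, "z": -20, "roll": 0, "hand": 30}, {"x": 0, "y": 0, "z": -15, "roll": 0, "hand": 30}, {"x": 0, "y": 0, "z": -9, "roll": 0, "hand": 30}, {"x": 0, "y": 0, "z": -4, "roll": 0, "hand": 30}, {"x": 0, "y": 0, "z": 0, "roll": 0, "hand": 30}, {"x": 0, "y": 0, "z": 0, "roll": 0, "hand": 30}])

```text
time: 22.2
position: [0.5383, 0.4115, 0.1503]
tool_rot: [2.333, 2.103, 0.003]
ft_force: [-0.9, -0.3, -0.6]
grip_width: 0.515
grip_force: 20.0
```

>>> send_rows(rows=[{"x": 0, "y": 0, "z": -2.5, "roll": 0, "hand": 30}, {"x": 0, "y": 0, "z": 0, "roll": 0, "hand": 30}, {"x": 0, "y": 0, "z": 0, "roll": 0, "hand": 50}, {"x": 0, "y": 0, "z": 0, "roll": 0, "hand": 60}, {"x": 0, "y": 0, "z": 0, "roll": 0, "hand": 75}, {"x": 0, "y": 0, "z": 0, "roll": 0, "hand": 75}, {"x": 0, "y": 0, "z": 15, "roll": 0, "hand": 75}, {"x": 0, "y": 0, "z": 35, "roll": 0, "hand": 75}, {"x": 0, "y": 0, "z": 45, "roll": 0, "hand": 75}, {"x": 0, "y": 0, "z": 20, "roll": 0, "hand": 75}])

```text
time: 23.2
position: [0.5394, 0.4116, 0.2678]
tool_rot: [2.334, 2.103, 0.011]
ft_force: [-0.3, -0.2, 0.0]
grip_width: 0.857
grip_force: 0.0
```

>>> send_rows(rows=[{"x": -3, "y": -46, "z": 0, "roll": 0, "hand": 87}, {"x": -3, "y": -46, "z": 0, "roll": 0, "hand": 87}, {"x": -3, "y": -46, "z": 0, "roll": 0, "hand": 87}, {"x": -3, "y": -46, "z": 0, "roll": 0, "hand": 87}, {"x": -3, "y": -46, "z": 0, "roll": 0, "hand": 87}, {"x": -3, "y": -46, "z": 0, "roll": 0, "hand": 87}, {"x": -3, "y": -46, "z": 0, "roll": 0, "hand": 87}, {"x": -3, "y": -46, "z": 0, "roll": 0, "hand": 87}, {"x": -3, "y": -46, "z": 0, "roll": 0, "hand": 87}, {"x": -3, "y": -46, "z": 0, "roll": 0, "hand": 87}])

```text
time: 24.2
position: [0.5075, -0.051, 0.2631]
tool_rot: [2.334, 2.103, 0.004]
ft_force: [0.3, 0.2, 0.5]
grip_width: 1.002
grip_force: 0.0
```

>>> send_rows(rows=[{"x": -2, "y": -46, "z": 0, "roll": 0, "hand": 87}, {"x": -2, "y": -46, "z": 0, "roll": 0, "hand": 87}, {"x": -2, "y": -46, "z": 0, "roll": 0, "hand": 87}, {"x": -2, "y": -46, "z": 0, "roll": 0, "hand": 87}, {"x": -2, "y": -46, "z": 0, "roll": 0, "hand": 87}, {"x": -2, "y": -46, "z": 0, "roll": 0, "hand": 87}, {"x": -2, "y": -46, "z": 0, "roll": 0, "hand": 87}, {"x": -1, "y": -46, "z": 0, "roll": 0, "hand": 87}, {"x": 0, "y": 0, "z": 0, "roll": 0, "hand": 87}, {"x": 0, "y": 0, "z": 0, "roll": 0, "hand": 87}])

```text
time: 25.2
position: [0.4915, -0.4188, 0.2625]
tool_rot: [2.337, 2.099, -0.001]
ft_force: [-0.3, 0.2, -0.0]
grip_width: 1.001
grip_force: 0.0
```

>>> send_rows(rows=[{"x": 2, "y": 0, "z": -40, "roll": 0, "hand": 87}, {"x": 0, "y": 0, "z": -40, "roll": 0, "hand": 87}, {"x": 0, "y": 0, "z": -25, "roll": 0, "hand": 87}, {"x": 0, "y": 0, "z": -15, "roll": 0, "hand": 87}, {"x": 0, "y": 0, "z": -4, "roll": 0, "hand": 87}, {"x": 0, "y": 0, "z": 0, "roll": 0, "hand": 87}, {"x": 0, "y": 0, "z": 0, "roll": 0, "hand": 26}, {"x": 0, "y": 0, "z": 0, "roll": 0, "hand": 26}, {"x": 0, "y": 0, "z": 0, "roll": 0, "hand": 26}, {"x": 0, "y": 0, "z": 0, "roll": 0, "hand": 26}])

```text
time: 26.2
position: [0.4949, -0.417, 0.1384]
tool_rot: [2.333, 2.103, 0.001]
ft_force: [0.2, 0.4, 0.2]
grip_width: 0.721
grip_force: 0.0
```

>>> send_rows(rows=[{"x": 0, "y": 0, "z": 0, "roll": 0, "hand": 26}, {"x": 0, "y": 0, "z": 0, "roll": 0, "hand": 26}, {"x": 0, "y": 0, "z": 0, "roll": 0, "hand": 26}, {"x": 0, "y": 0, "z": 0, "roll": 0, "hand": 26}])

```text
time: 26.6
position: [0.4947, -0.4169, 0.1377]
tool_rot: [2.334, 2.103, -0.0]
ft_force: [-0.3, 0.4, -0.1]
grip_width: 0.464
grip_force: 20.0
```

>>> send_rows(rows=[{"x": 0, "y": 0, "z": 25, "roll": 0, "hand": 26}, {"x": 0, "y": 0, "z": 40, "roll": 0, "hand": 26}, {"x": 0, "y": 20, "z": 40, "roll": 0, "hand": 26}, {"x": 2, "y": 44, "z": 10, "roll": 0, "hand": 26}, {"x": 2, "y": 44, "z": 0, "roll": 0, "hand": 26}, {"x": 2, "y": 44, "z": 0, "roll": 0, "hand": 26}, {"x": 2, "y": 44, "z": 0, "roll": 0, "hand": 26}, {"x": 2, "y": 44, "z": 0, "roll": 0, "hand": 26}, {"x": 2, "y": 44, "z": 0, "roll": 0, "hand": 26}, {"x": 2, "y": 44, "z": 0, "roll": 0, "hand": 26}])

```text
time: 27.6
position: [0.5083, -0.0871, 0.2527]
tool_rot: [-2.333, -2.103, -0.001]
ft_force: [0.8, -0.1, -1.8]
grip_width: 0.46
grip_force: 20.0
```

>>> send_rows(rows=[{"x": 3, "y": 44, "z": 0, "roll": 0, "hand": 26}, {"x": 3, "y": 44, "z": 0, "roll": 0, "hand": 26}, {"x": 3, "y": 44, "z": 0, "roll": 0, "hand": 26}, {"x": 3, "y": 44, "z": 0, "roll": 0, "hand": 26}, {"x": 3, "y": 44, "z": 0, "roll": 0, "hand": 26}, {"x": 3, "y": 44, "z": 0, "roll": 0, "hand": 26}, {"x": 3, "y": 44, "z": 0, "roll": 0, "hand": 26}, {"x": 2, "y": 44, "z": 0, "roll": 0, "hand": 26}, {"x": 2, "y": 42, "z": 0, "roll": 0, "hand": 26}, {"x": 0, "y": 38, "z": 0, "roll": 0, "hand": 26}])

```text
time: 28.6
position: [0.5333, 0.3454, 0.2523]
tool_rot: [-2.332, -2.105, 0.001]
ft_force: [0.2, 0.5, -0.8]
grip_width: 0.466
grip_force: 20.0
```

>>> send_rows(rows=[{"x": 0, "y": 0, "z": 0, "roll": 0, "hand": 26}, {"x": 0, "y": 0, "z": 0, "roll": 0, "hand": 26}, {"x": 0, "y": 0, "z": 0, "roll": 0, "hand": 26}])

```text
time: 28.9
position: [0.5342, 0.3414, 0.2526]
tool_rot: [2.335, 2.101, -0.001]
ft_force: [0.1, -1.3, -1.2]
grip_width: 0.466
grip_force: 20.0
```

```bash
python3 -c "
from h import *
snap('w7'); print(get_state()['grip_width'])"
```

```text
t 28.9 pos [534.2 341.4 252.6] yaw_y -6.0 [-1.21  0.37  0.76  1.57 -0.26  1.3  -0.52]
0.4641874122978395
```

View pics/w7.png

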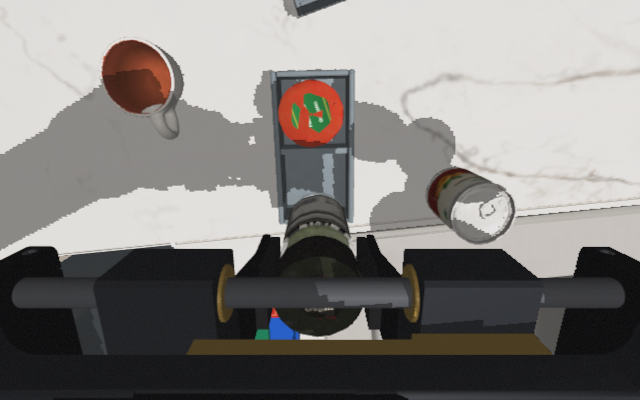

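The red jar stands upright in the far bay, with its cap at (312,113). The black jar is over the near bay, with about 5 mm of y correction needed.

>>> send_rows(rows=[{"x": 0, "y": 5, "z": 0, "roll": 0, "hand": 26}, {"x": 0, "y": 0, "z": 0, "roll": 0, "hand": 26}, {"x": 0, "y": 0, "z": -35, "roll": 0, "hand": 26}, {"x": 0, "y": 0, "z": -25, "roll": 0, "hand": 26}, {"x": 0, "y": 0, "z": -20, "roll": 0, "hand": 26}, {"x": 0, "y": 0, "z": -15, "roll": 0, "hand": 26}, {"x": 0, "y": 0, "z": -9, "roll": 0, "hand": 26}, {"x": 0, "y": 0, "z": -3, "roll": 0, "hand": 26}, {"x": 0, "y": 0, "z": 0, "roll": 0, "hand": 26}, {"x": 0, "y": 0, "z": 0, "roll": 0, "hand": 26}])

```text
time: 29.95
position: [0.5344, 0.3484, 0.1468]
tool_rot: [2.333, 2.103, 0.003]
ft_force: [-0.1, -1.3, -1.4]
grip_width: 0.461
grip_force: 20.0
```

>>> send_rows(rows=[{"x": 0, "y": -2, "z": -2.5, "roll": 0, "hand": 26}, {"x": 0, "y": 0, "z": 0, "roll": 0, "hand": 26}, {"x": 0, "y": 0, "z": 0, "roll": 0, "hand": 50}, {"x": 0, "y": 0, "z": 0, "roll": 0, "hand": 60}, {"x": 0, "y": 0, "z": 0, "roll": 0, "hand": 75}, {"x": 0, "y": 0, "z": 0, "roll": 0, "hand": 75}, {"x": 0, "y": 0, "z": 15, "roll": 0, "hand": 75}, {"x": 0, "y": 0, "z": 35, "roll": 0, "hand": 75}, {"x": 0, "y": 0, "z": 45, "roll": 0, "hand": 75}, {"x": 0, "y": 0, "z": 45, "roll": 0, "hand": 75}])

```text
time: 30.95
position: [0.5337, 0.3458, 0.2858]
tool_rot: [2.334, 2.103, 0.0]
ft_force: [1.0, 1.1, -1.0]
grip_width: 0.86
grip_force: 0.0
```

>>> send_rows(rows=[{"x": 0, "y": -45, "z": 0, "roll": 0, "hand": 75}, {"x": 0, "y": -45, "z": 0, "roll": 0, "hand": 75}, {"x": 0, "y": -45, "z": 0, "roll": 0, "hand": 75}, {"x": 0, "y": -45, "z": 0, "roll": 0, "hand": 75}, {"x": 0, "y": -45, "z": 0, "roll": 0, "hand": 75}, {"x": 0, "y": -45, "z": 0, "roll": 0, "hand": 75}, {"x": 0, "y": -45, "z": 0, "roll": 0, "hand": 75}, {"x": 0, "y": -45, "z": 0, "roll": 0, "hand": 75}, {"x": 0, "y": -45, "z": 0, "roll": 0, "hand": 75}, {"x": 0, "y": -45, "z": 0, "roll": 0, "hand": 75}])

```text
time: 31.95
position: [0.5336, -0.1059, 0.2847]
tool_rot: [2.333, 2.103, 0.004]
ft_force: [0.8, -0.2, -0.3]
grip_width: 0.865
grip_force: 0.0
```

```bash
python3 -c "
from h import *
snap('w8')
t=get_image('top'); s=get_image('side')
a=cv2.resize(t[140:270,180:440],(800,400),interpolation=cv2.INTER_CUBIC)
b=cv2.resize(s[130:280,210:410],(267,200),interpolation=cv2.INTER_CUBIC); w=cv2.resize(cv2.imread('pics/w8.png')[:300],(427,200))
r=np.zeros((200,800,3),np.uint8); r[:,:267]=b; r[:,267:694]=w
cv2.imwrite('pics/fin.png',np.vstack([a,r]))"
```

```text
t 31.9 pos [ 533.6 -105.9  284.7] yaw_y -5.9 [-0.81  0.14  1.05  1.76 -0.13  1.31  0.17]
```

View pics/fin.png

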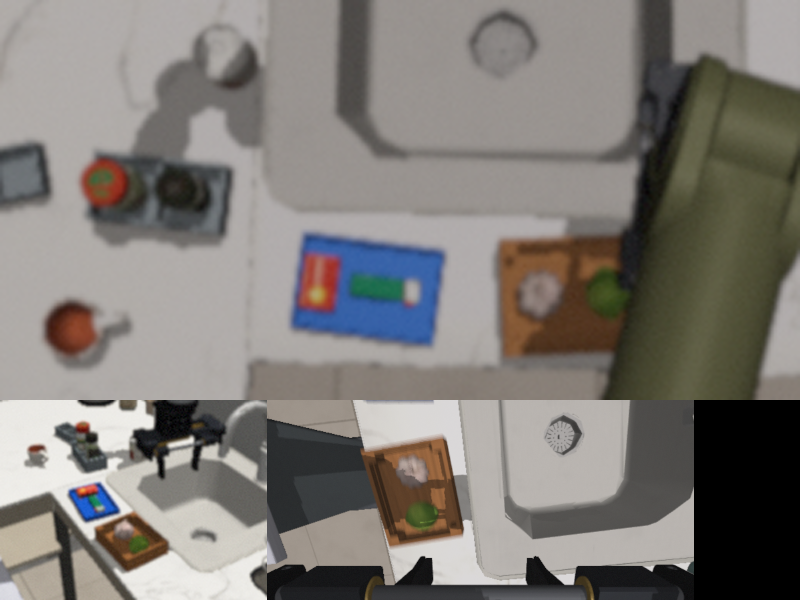

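The final picture shows both jars upright in the caddy (at (105,182) and (180,188)), the lighter flat in the tray at (383,288), and the garlic and lime in the crate. The cup and tin haven't moved. I'll let the arm settle, then hand in.

>>> send_rows(rows=[{"x": 0, "y": 0, "z": 0, "roll": 0, "hand": 75}, {"x": 0, "y": 0, "z": 0, "roll": 0, "hand": 75}, {"x": 0, "y": 0, "z": 0, "roll": 0, "hand": 75}, {"x": 0, "y": 0, "z": 0, "roll": 0, "hand": 75}])

```text
time: 32.5
position: [0.534, -0.1026, 0.2833]
tool_rot: [-2.331, -2.106, -0.0]
ft_force: [-0.6, 0.3, 0.8]
grip_width: 0.86
grip_force: 0.0
```

```bash
python3 -c "
from bench import *
print(close_job())"
```

```text
the job is handed in; nothing more can be done
None
```

Job handed in at about 32 s: the last pictures show the lime and garlic in the crate, both jars upright in the caddy (one per bay), the lighter flat in the tray, and the cup and tin undisturbed; the hand-in returned no verdict.

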